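Line up the finish tins on the bench shelf

ROBOT

A 6-joint arm with a two-finger parallel gripper is mounted at the origin on the work surface. World frame = base frame: x ahead of the robot, y to its left, z up, the work surface at z = 0. Lengths are in m, angles in rad, forces in N, time in s.
With the tool pointing down it reaches from about 0.3 to 0.75 m from the base axis. Payload 8.5 kg.
Tool frame: the origin (TCP) lies at the very end of the fingers, on their centre line; the grasp point (between the pads) lies 19 mm behind it (bot.grasp_offset is the distance from the TCP to the grasp point, in m); y points along the fingers, z is the direction in which the jaws open and shut, and the axes are right-handed (so a half turn about y gives the same grasp; the last joint's range is limited). The gripper opens to 88 mm and grips with 3 to 60 N. Pads are 18 mm wide; open, the fingers measure 123 mm over their backs; the gripper's body (75 mm by 187 mm) begins 45 mm behind the grasp point.
Start: joints at [0.965, 0.381, 1.297, -0, 1.464, -0.215], TCP at [0.21, 0.509, 0.239] pointing down, gripper open.
Joint ranges: [-3.11, 3.11], [-0.89, 2.33], [0.22, 2.48], [-1.42, 4.56], [0.17, 2.85], [-2.88, 2.88]. Speed limits (rad/s): [2.39, 2.39, 3.14, 3.14, 3.14, 3.14].

INTERFACE

Orientations are given as a unit quaternion [x, y, z, w].
In Python, from rig import bot gives the robot as it stands.
- The arm moves only by the shell command python3 -m creep 'ROWS' [OPENING]. ROWS is JSON, a list that holds one entry, the list of rows, each a list of 4 numbers: the shift along the tool's x, y, z in mm, then the turn about the tool's y in rad. In form: [[[dx, dy, dz, spin], ...]]. A call has 1 to 8 rows; each row is the pose to reach, as a shift and turn from the pose measured when the call began, along the tool's axes at that moment; what a row does not reach only later rows make up. A row lasts 1/8 s, in which the tool goes at most 62.5 mm and 10.7 degrees, less where a joint would pass 70% of its speed; a pose out of reach is approached as far as the arm can. A call with a gripper value outside its range is refused whole. OPENING is the closure, from 0 (fully open) to 1 (shut), set as the call begins (- or left out, the last holds). The fingers move at their own pace and stop on an object; the grip force is fixed at half the most. Time passes only in rows, so rows that repeat a pose let the fingers close. It gives the time, the measured TCP pose, the force and the opening at its end, in the units of the state.
- bot.observe(): the state, without advancing time (a new reading comes with each control period).
- bot.capture(name): name is "scene" or "top" or "wrist"; returns a dict with "img" (400x640x3 uint8, red, green, blue), "vfov" (degrees; the focal length in pixels is half the picture's height over the tangent of half this angle, whatever the lens; pixels are square), "cx", "cy" (the principal point, pixels), "origin" and "orientation" of the camera in the world; the wrist camera has in their place "tool_from_camera" (4x4, takes a point from camera to tool coordinates, whose origin is the TCP and whose axes are the tool frame's). Camera axes: x right, y up, looking along -z (the intrinsics and any distortion apply to the point x, -y, -z); pixel columns grow to the right and rows downward; lengths in m; the calibration is good to about 2 mm. A picture is of the moment at which its call begins: read the wrist's pose just before it. There is no depth.
- bot.job_done(): hands the job in, once; it reports no verdict.
The state is a dict: "t": time; "q": joint angles; "joint_vel": joint speeds; "effort": joint torques, N m; "tcp_pos": TCP position; "orientation": TCP orientation; "force": force on the tool from outside, world axes, zero at the start; "moment": the same for the moment, N m; "finger_gap": finger opening in m.
Only numpy, scipy, OpenCV 4.12 (cv2) and the standard library are available. Lean on these libraries where they do the work, as an engineer would, in place of code of your own. Each camera call takes 0.05 s, during which the arm holds its last target.

TASK

Put the three oblong steel tins away on the low bench shelf: one straight row along the middle of the board, standing upright with their broad sides facing front and back, in order of height with the tallest next to the wooden bookend and the shortest last. Set them close side by side, with less than a finger's breadth (about 10 mm) between bookend and tin and between one tin and the next. Don't tip a tin over, and leave everything else on the bench and shelf where it is.

Things in the scene. Friction and masses are not known exactly. Their poses are not given: they have to be found in the camera images.
- shelf_top (a point): centre of the top face of the low dark-stained wooden shelf, a board 130 deep (its x, away from the robot) x 400 long (its y, along the shelf) x 18 thick, its flat top 60 above the bench, z up. It is fixed but may stand turned. There is no lip or back. It carries a bookend near one end and the round can near the other. Sizes in mm
- bookend_c (a point): centre of the bookend, a fixed upright piece of pale wood standing across the shelf's middle line: 60 (its x, across the shelf) x 18 thick (its y, along the shelf) x 70 high; the centre is 35 above the shelf top. It stands 140 to 190 from the shelf's centre, near the left end or near the right end. Sizes in mm
- tall_tin_c (a point): centre of the tallest of three loose oblong steel tins with a paper band and a black screw cap: body 44 (its x, between the broad sides) x 64 (its y, along the broad sides) x 95 high, the centre 47.5 above its underside, z up; the cap (26 dia) stands 10 higher, in the middle. Starts standing on the bench in front of the shelf, at any of three places. 0.15 to 0.55 kg. Sizes in mm
- mid_tin_c (a point): centre of the middle-height of three loose oblong steel tins with a paper band and a black screw cap: body 44 (its x, between the broad sides) x 64 (its y, along the broad sides) x 75 high, the centre 37.5 above its underside, z up; the cap (26 dia) stands 10 higher, in the middle. Starts standing on the bench in front of the shelf, at any of three places. 0.15 to 0.55 kg. Sizes in mm
- short_tin_c (a point): centre of the shortest of three loose oblong steel tins with a paper band and a black screw cap: body 44 (its x, between the broad sides) x 64 (its y, along the broad sides) x 55 high, the centre 27.5 above its underside, z up; the cap (26 dia) stands 10 higher, in the middle. Starts standing on the bench in front of the shelf, at any of three places. 0.15 to 0.55 kg. Sizes in mm
- round_can: bystander: upright round steel can, 44 dia x 60 high, standing on the shelf near the end away from the bookend; origin at the centre of its underside. Sizes in mm
- brush: bystander: paint brush 170 long, 42 wide at its head, 20 high, lying flat on the bench; origin midway along it, on its underside; its long axis is x. Sizes in mm
- offcut: bystander: flat strip of wood, 150 x 35 x 12, lying on the bench; origin at the centre of its underside. Sizes in mm
- tape_measure: bystander: grey tape measure case, 65 x 34 x 60 high, on the bench; origin at the centre of its underside. Sizes in mm
- glue: bystander: white round glue bottle with a cap, 56 dia x 160 high, standing on the bench; origin at the centre of its underside. Sizes in mm
- tube_core: bystander: open cardboard tube, 76 dia x 110 high, standing on the bench; origin at the centre of its underside. Sizes in mm
- sanding_block: bystander: cork sanding block, 110 x 60 x 30 high, lying on the bench; origin at the centre of its underside. Sizes in mm
Not all that is in view belongs to the job. Leave any yellow look-alike of the part that bears tall_tin_c alone. Leave any orange look-alike of the part that bears short_tin_c alone.

How it is judged:
At the end, for the whole second after the job is handed in: Tins upright (0.1 rad) on the shelf, centres within 15 mm of its lengthwise middle line, broad sides parallel to it within 0.17 rad; tallest next to the bookend (centres under 60 mm apart), then middle, then shortest (neighbours' centres under 81 mm apart): gaps up to about 15 mm (x of tall_tin_c in the frame of shelf_top between -0.015 and 0.015 m and z of tall_tin_c in the frame of shelf_top between 0.0415 and 0.0535 m and angle between each of tall_tin_c, mid_tin_c, short_tin_c's own z axis and vertical below 0.1 rad and angle between the y axis of each of tall_tin_c, mid_tin_c, short_tin_c and the y axis of shelf_top, either way round below 0.17 rad and x of mid_tin_c in the frame of shelf_top between -0.015 and 0.015 m and z of mid_tin_c in the frame of shelf_top between 0.0315 and 0.0435 m and x of short_tin_c in the frame of shelf_top between -0.015 and 0.015 m and z of short_tin_c in the frame of shelf_top between 0.0215 and 0.0335 m and horizontal distance between tall_tin_c and bookend_c below 0.06 m and horizontal distance between tall_tin_c and mid_tin_c below 0.081 m and horizontal distance between mid_tin_c and short_tin_c below 0.081 m); the robot touches nothing.
It fails at once if a tin is tipped over (more than 0.6 rad) (angle between any of tall_tin_c, mid_tin_c, short_tin_c's own z axis and vertical above 0.6 rad).
It fails at once if a bystander is moved more than 30 mm (distance of any of round_can, brush, offcut, tape_measure, glue, tube_core, sanding_block from where it was at the start of the episode above 0.03 m).
It also fails if it takes over 72 s, if anything falls off the work surface, if the arm or the gripper's body presses on something with over 40 N, if the wrist force passes 120 N, or if a joint passes its speed limit or range.

## Working session

There is one attempt and no reset: what is moved stays moved. The work goes in short steps, Python scripts to look and compute and a shell command to move; the robot and the scene stay as the last step left them, time stands still between calls to the robot, and variables do not carry over. Pictures are saved under pics/ and viewed, and the job is handed in when it is done.

```bash
ls; mkdir -p pics
python3 - <<'E'
from rig import bot
import cv2
print(bot.observe())
for n in("scene","top","wrist"):
    c=bot.capture(n); cv2.imwrite(f"pics/{n}0.png",c["img"][:,:,::-1]); print(n,{k:v for k,v in c.items() if k!="img"})
E
```

```text
pics
{'t': 0.0, 'q': array([ 9.64700240e-01,  3.81201497e-01,  1.29825793e+00, -2.17617581e-05,
        1.46359347e+00, -2.15285418e-01]), 'joint_vel': array([ 0.00036768,  0.00138301, -0.00122314, -0.00197153,  0.00124526,
        0.00238475]), 'effort': array([ 3.34047600e-04, -4.37927306e+01, -2.24566412e+01,  7.14035332e-02,
        3.51573480e-02, -1.09042142e-04]), 'tcp_pos': array([0.20935208, 0.50829413, 0.23813577]), 'orientation': array([ 0.69412624, -0.13749306,  0.13709485, -0.69317345]), 'force': array([ 0.39895696, -0.30598927,  0.74624418]), 'moment': array([-0.04886812, -0.01174823, -0.05515181]), 'finger_gap': 0.08789866660987285}
scene {'vfov': 54.82767905038059, 'cx': 319.85000301685585, 'cy': 196.67854923975545, 'origin': array([1.27518406, 0.61000859, 0.76254356]), 'orientation': array([0.20053597, 0.42494559, 0.78783985, 0.39813936])}
top {'vfov': 50.42963975646771, 'cx': 319.41217952973165, 'cy': 193.85330327789606, 'origin': array([0.3140271 , 0.01953717, 1.54743581]), 'orientation': array([-0.04380874,  0.044869  ,  0.71538952, -0.69590617])}
wrist {'vfov': 66.1111063663266, 'cx': 316.55534515222166, 'cy': 195.47044466301915, 'tool_from_camera': array([[ 4.41643101e-04, -9.59947559e-01, -2.80179388e-01,
        -7.12439789e-02],
       [-5.03974727e-04,  2.80179166e-01, -9.59947593e-01,
        -1.47215201e-01],
       [ 9.99999775e-01,  5.65157562e-04, -3.60050113e-04,
         9.92958562e-05],
       [ 0.00000000e+00,  0.00000000e+00,  0.00000000e+00,
         1.00000000e+00]])}
```

View pics/scene0.png

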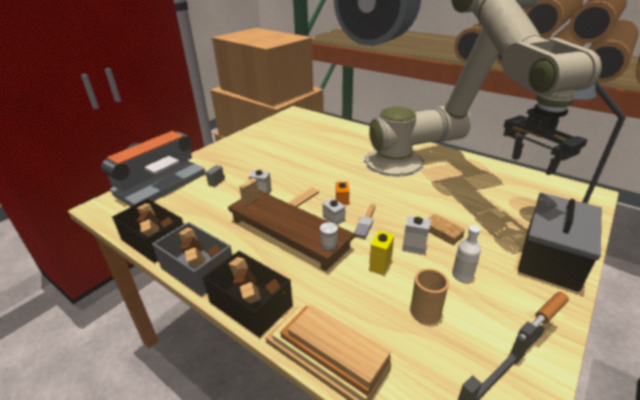

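View pics/top0.png

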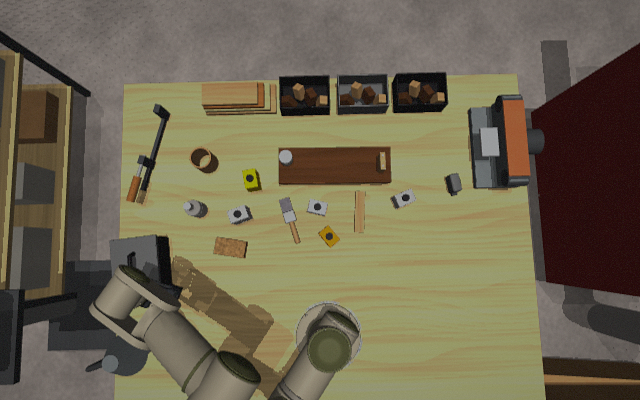

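View pics/wrist0.png

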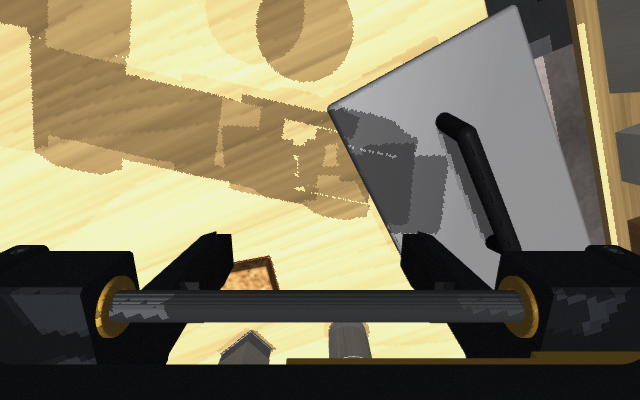

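```bash
cat > h.py <<'E'
import numpy as np, cv2
from rig import bot
from scipy.spatial.transform import Rotation as R
def campose(c,obs=None):
    if "origin" in c: return np.array(c["origin"]),R.from_quat(c["orientation"]).as_matrix()
    T=np.eye(4);T[:3,:3]=R.from_quat(obs["orientation"]).as_matrix();T[:3,3]=obs["tcp_pos"]
    T=T@c["tool_from_camera"];return T[:3,3],T[:3,:3]
def ray(c,u,v,obs=None):
    f=200/np.tan(np.radians(c["vfov"])/2);o,M=campose(c,obs)
    d=M@np.array([(u-c["cx"])/f,-(v-c["cy"])/f,-1]);return o,d/np.linalg.norm(d)
def plane(c,u,v,z,obs=None):
    o,d=ray(c,u,v,obs);return o+d*(z-o[2])/d[2]
def tri(r1,r2):
    (a,d),(b,e)=r1,r2
    s=np.linalg.lstsq(np.c_[d,-e],b-a,rcond=None)[0]
    p,q=a+d*s[0],b+e*s[1];return (p+q)/2,np.linalg.norm(p-q)
def proj(c,P,obs=None):
    f=200/np.tan(np.radians(c["vfov"])/2);o,M=campose(c,obs);p=M.T@(np.array(P)-o)
    return c["cx"]+f*p[0]/-p[2],c["cy"]-f*p[1]/-p[2]
E
python3 - <<'E'
from h import *
t=cv2.imread("pics/top0.png");s=cv2.imread("pics/scene0.png")
cv2.imwrite("pics/tz.png",cv2.resize(t[130:260,180:420],None,fx=3.3,fy=3.3,interpolation=cv2.INTER_CUBIC))
cv2.imwrite("pics/sz.png",cv2.resize(s[160:280,220:460],None,fx=3.3,fy=3.3,interpolation=cv2.INTER_CUBIC))
# dark caps
for n,im,(y0,y1,x0,x1) in(("top",t,(170,250,180,420)),("scene",s,(160,280,220,460))):
    g=im.max(2)[y0:y1,x0:x1]; m=(g<70).astype(np.uint8)
    k,l,st,ce=cv2.connectedComponentsWithStats(m)
    for i in range(1,k):
        if st[i,4]>8: print(n,st[i],ce[i]+[x0,y0])
E
```

```text
top [21  0 14  3 32] [207.21875 170.78125]
top [196   0   9   4  26] [380.19230769 171.19230769]
top [68  2 13 20 64] [255.921875 184.546875]
top [66  5  7  7 39] [249.25641026 177.74358974]
top [99 13 35  2 40] [294.625 183.125]
top [145  13  16   1  16] [332.5 183. ]
top [165  12  45   2  67] [365.40298507 182.34328358]
top [222  25   7   6  38] [405.15789474 197.47368421]
top [211  27   8  11  39] [394.64102564 202.33333333]
top [15 32 12 16 83] [202.08433735 210.5060241 ]
top [10 34  3  6 12] [191.16666667 206.83333333]
top [134  34   7   6  37] [316.91891892 206.54054054]
top [54 37 18 17 61] [245.21311475 216.55737705]
top [54 41  7  7 40] [237.025 213.675]
top [146  63   7   7  35] [328.71428571 235.97142857]
top [65 72  2  8  9] [245.77777778 245.77777778]
scene [ 0 10  3 10 19] [220.63157895 175.52631579]
scene [112  42   4   4  13] [333.46153846 203.15384615]
scene [ 14  51 115  59 661] [294.53706505 242.36762481]
scene [195  59   6   4  23] [417.60869565 220.43478261]
scene [160  75   6   5  24] [382.375      237.45833333]
scene [ 0 83  5  6 19] [221.57894737 245.57894737]
scene [  0  89  67  31 846] [245.91016548 268.74349882]
```

View pics/tz.png

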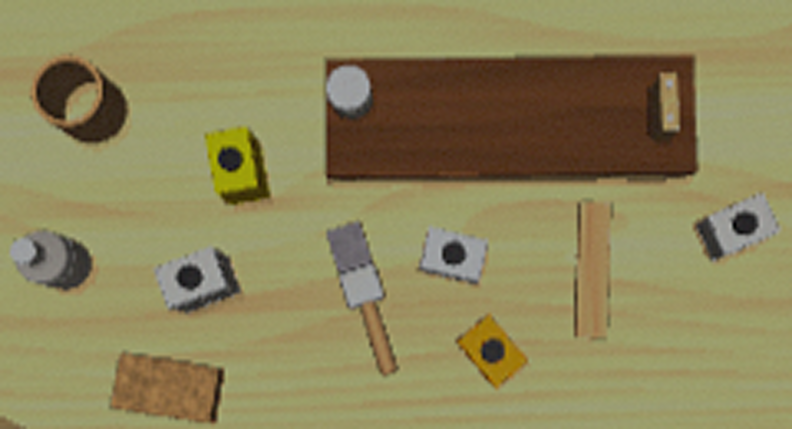

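View pics/sz.png

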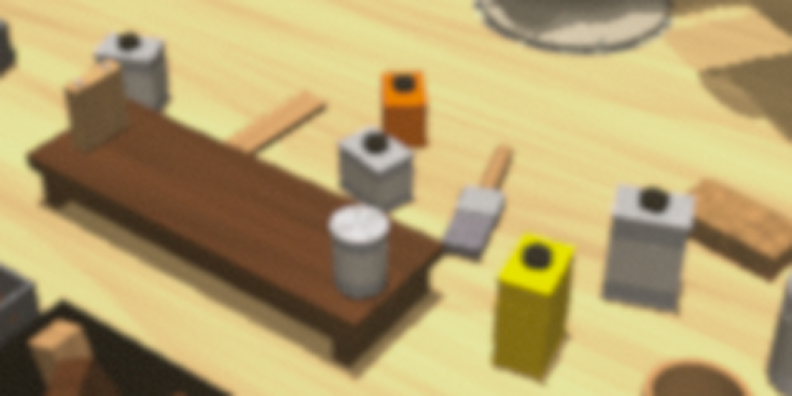

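```bash
python3 - <<'E'
from h import *
T=bot.capture("top");S=bot.capture("scene")
for n,a,b in(("left",(237.0,213.7),(417.6,220.4)),("centre",(316.9,206.5),(333.5,203.2)),("right",(405.2,197.5),(258.5,172.4))):
    print(n,tri(ray(T,*a),ray(S,*b)))
img=T["img"].astype(int)
# tin tops: bright, low saturation; include dark cap by closing
mx,mn=img.max(2),img.min(2)
m=((mx>140)&(mx-mn<40)).astype(np.uint8)
m=cv2.morphologyEx(m,cv2.MORPH_CLOSE,np.ones((7,7)))
k,l,st,ce=cv2.connectedComponentsWithStats(m)
for i in range(1,k):
    x,y,w,h,A=st[i]
    if 170<y<230 and 180<x<430 and A>60:
        c=max(cv2.findContours((l==i).astype(np.uint8),0,1)[0],key=cv2.contourArea)
        print(st[i],ce[i],cv2.minAreaRect(c))
E
python3 - <<'E'
from h import *
T=bot.capture("top");img=T["img"]
hsv=cv2.cvtColor(img,cv2.COLOR_RGB2HSV)
print([ (p,img[p[1],p[0]].tolist()) for p in((310,205),(323,210),(230,213),(245,211),(397,200),(411,195),(340,165),(382,161),(286,157))])
E
```

```text
left (array([0.43577054, 0.29893316, 0.09932827]), np.float64(0.0016703436288211557))
centre (array([0.4566371 , 0.02544447, 0.05973835]), np.float64(0.0016145483646483074))
right (array([ 0.4777947 , -0.2828352 ,  0.07991013]), np.float64(0.0008957819435523248))
[392 173  21   5  66] [399.96969697 174.37878788] ((402.0, 175.0), (4.0, 20.0), 90.0)
[395 188  22  19 255] [405.36078431 197.28627451] ((404.9451904296875, 197.4794464111328), (13.903779029846191, 19.697019577026367), 65.55604553222656)
[300 198  28  17 248] [316.37903226 206.04032258] ((313.73529052734375, 205.058837890625), (26.19384765625, 12.369316101074219), 14.03624439239502)
[183 200   8  16  72] [186.70833333 206.625     ] ((186.5, 207.5), (15.0, 7.0), 90.0)
[226 204  22  19 250] [236.696 213.116] ((236.9657745361328, 213.07533264160156), (12.991567611694336, 19.54587173461914), 69.44395446777344)
[283 211  13  12  96] [289.09375 216.40625] ((289.1500244140625, 216.45001220703125), (9.17060375213623, 10.119288444519043), 71.56504821777344)
[((310, 205), [155, 157, 161]), ((323, 210), [154, 158, 161]), ((230, 213), [156, 156, 154]), ((245, 211), [157, 156, 156]), ((397, 200), [161, 162, 160]), ((411, 195), [154, 152, 148]), ((340, 165), [84, 53, 31]), ((382, 161), [157, 146, 96]), ((286, 157), [155, 157, 161])]
```

Run:
```python
from h import *
T=bot.capture("top");img=T["img"].astype(int);hsv=cv2.cvtColor(T["img"],cv2.COLOR_RGB2HSV)
def yaw(c,rect,z,long=True):
    b=cv2.boxPoints(rect);P=np.array([plane(c,u,v,z)[:2] for u,v in b])
    e=[P[1]-P[0],P[2]-P[1]];L=max(e,key=np.linalg.norm);S=min(e,key=np.linalg.norm)
    a=np.degrees(np.arctan2(L[1],L[0]));return P.mean(0),a%180,np.linalg.norm(L),np.linalg.norm(S),P
mx=img.max(2);r,g,b=[img[...,i] for i in range(3)]
m=((r>55)&(r<125)&(r-b>30)&(g<r*0.75)).astype(np.uint8);m[:, :270]=0;m[:,400:]=0;m[:140]=0;m[190:]=0
m=cv2.morphologyEx(m,cv2.MORPH_OPEN,np.ones((3,3)))
c=max(cv2.findContours(m,0,1)[0],key=cv2.contourArea);rc=cv2.minAreaRect(c);print(rc,cv2.boundingRect(c))
print("shelf",yaw(T,rc,0.06))
def tin(x0,x1,y0,y1,z,nm,thr=(140,40)):
    w=np.zeros_like(mx,np.uint8);w[y0:y1,x0:x1]=1
    m=((mx>thr[0])&(mx-img.min(2)<thr[1])).astype(np.uint8)&w
    m=cv2.morphologyEx(m,cv2.MORPH_CLOSE,np.ones((7,7)));m=cv2.morphologyEx(m,cv2.MORPH_OPEN,np.ones((3,3)))
    c=max(cv2.findContours(m,0,1)[0],key=cv2.contourArea);rc=cv2.minAreaRect(c);print(nm,rc,yaw(T,rc,z)[:4])
tin(305,330,195,220,.055,"short");tin(390,420,185,210,.075,"mid");tin(222,252,200,226,.095,"tall")
w=np.zeros_like(mx,np.uint8);w[145:178,370:392]=1
m=((mx>135)&(r-b>25)).astype(np.uint8)&w
c=max(cv2.findContours(m,0,1)[0],key=cv2.contourArea);rc=cv2.minAreaRect(c);print("bookend",rc,yaw(T,rc,.13)[:4])
w=np.zeros_like(mx,np.uint8)
S=bot.observe();Rm=R.from_quat(S["orientation"]).as_matrix();print(Rm.round(3),S["tcp_pos"])
```

```text
((334.3417053222656, 165.1287841796875), (35.4635124206543, 111.12346649169922), 89.23609924316406) (279, 147, 112, 37)
shelf (array([ 0.60353182, -0.04131539]), np.float64(89.19647889845422), np.float64(0.39774807766887804), np.float64(0.1283996081763313), array([[ 0.6704832 ,  0.15632719],
       [ 0.66490533, -0.24138178],
       [ 0.53658551, -0.23685606],
       [ 0.54215323,  0.15664907]]))
short ((316.9117736816406, 205.85296630859375), (19.645383834838867, 12.369316101074219), 14.03624439239502) (array([0.45987647, 0.02469898]), np.float64(74.2996721247255), np.float64(0.06948381960554027), np.float64(0.043854865285980586))
mid ((404.93194580078125, 197.2366943359375), (13.923078536987305, 19.538463592529297), 67.38013458251953) (array([ 0.4796469 , -0.28333356]), np.float64(111.00957884236232), np.float64(0.0690132380187547), np.float64(0.048518742441493144))
tall ((236.74656677246094, 213.15753173828125), (12.991567611694336, 19.311790466308594), 69.44395446777344) (array([0.43842564, 0.29984597]), np.float64(109.22760421664195), np.float64(0.06579266765185), np.float64(0.045020809006468765))
bookend ((382.44512939453125, 160.00611877441406), (16.454299926757812, 4.858987808227539), 83.6598129272461) (array([ 0.60282138, -0.20234948]), np.float64(3.5520134841850677), np.float64(0.05681175135641263), np.float64(0.01658758720624313))
[[ 0.925 -0.     0.381]
 [-0.381 -0.     0.925]
 [-0.    -1.    -0.   ]] [0.20945469 0.50847324 0.23859799]
```

```bash
cat >> h.py <<'E'
def go(x,y,z,adeg):
    """world TCP goal + yaw of tool x -> row"""
    o=bot.observe();M=R.from_quat(o["orientation"]).as_matrix()
    d=M.T@(np.array([x,y,z])-o["tcp_pos"])*1000
    a=np.arctan2(M[1,0],M[0,0]);s=(a-np.radians(adeg)+np.pi)%(2*np.pi)-np.pi
    print("row",d.round(1),round(s,3),"tilt",np.degrees(np.arccos(-M[2,1])).round(2),"a",np.degrees(a).round(2),"t",o["t"].__round__(2),"tcp",o["tcp_pos"].round(4),"gap",round(o["finger_gap"],4),"F",o["force"].round(1))
def shot(name,cam="wrist"):
    o=bot.observe();c=bot.capture(cam);cv2.imwrite(f"pics/{name}.png",c["img"][:,:,::-1]);return c,o
E
python3 -c "
from h import *
go(.437,.2995,.24,-70.8)"
```

```text
row [ 290.    -1.4 -106.5] 0.845 tilt 0.02 a -22.39 t 0.35 tcp [0.2095 0.5085 0.2386] gap 0.0878 F [-0.1  0.5  0.8]
```

Things that could be taken for the tins, by top-view pixel:
- Grey at (237,214), cap at about 0.10 m, so this is the tall tin.
- Grey at (405,197), cap at about 0.08 m, the mid tin.
- Grey at (317,207), cap at about 0.06 m, the short tin.
- Yellow look-alike at (251,180) and orange look-alike at (329,236), both to be left alone.
- Round can at (286,157) and glue bottle at (195,208), both bystanders.

I choose the three grey oblong ones. I'll check the tall tin close up from the wrist camera.

```bash
python3 -m creep '[[[290,0,-106,0.845],[290,0,-106,0.845],[290,0,-106,0.845],[290,0,-106,0.845],[290,0,-106,0.845],[290,0,-106,0.845],[290,0,-106,0.845],[290,0,-106,0.845]]]' 0 ; python3 -c "
from h import *
shot('w1')
go(.437,.2995,.24,-70.8)"
```

```text
t: 1.35
tcp_pos: [0.4363, 0.3009, 0.2388]
orientation: [0.577, -0.409, 0.409, -0.577]
force: [-0.2, -0.1, 0.3]
finger_gap: 0.0879
row [ 1.5 -1.3  0.2] 0.002 tilt 0.01 a -70.68 t 1.4 tcp [0.4363 0.3009 0.2387] gap 0.0881 F [ 0.2 -0.5  0.4]
```

View pics/w1.png

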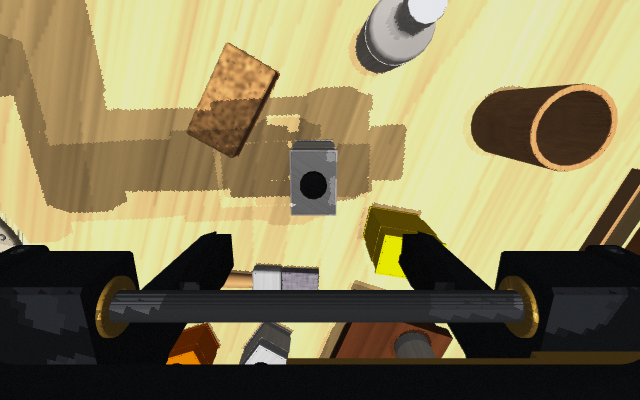

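```bash
cat >> h.py <<'E'
def tinw(c,o,box,zt):
    """dark cap and light top face of tin in a wrist picture; box x0,x1,y0,y1; zt = world z of body top"""
    x0,x1,y0,y1=box;im=c["img"].astype(int);mx,mn=im.max(2),im.min(2)
    w=np.zeros(mx.shape,np.uint8);w[y0:y1,x0:x1]=1
    cap=((mx<50)&(w>0)).astype(np.uint8)
    cc=max(cv2.findContours(cap,0,1)[0],key=cv2.contourArea);u,v=cv2.minEnclosingCircle(cc)[0]
    print("cap px",round(u,1),round(v,1),"world",plane(c,u,v,zt+.01,o).round(4))
    m=(((mx>85)&(mx-mn<22)&(w>0))|(cap>0)).astype(np.uint8)
    m=cv2.morphologyEx(m,cv2.MORPH_CLOSE,np.ones((9,9)));m=cv2.morphologyEx(m,cv2.MORPH_OPEN,np.ones((5,5)))
    k=max(cv2.findContours(m,0,1)[0],key=cv2.contourArea);rc=cv2.minAreaRect(k)
    P=np.array([plane(c,*p,zt,o)[:2] for p in cv2.boxPoints(rc)])
    e=[P[1]-P[0],P[2]-P[1]];L=max(e,key=np.linalg.norm);S=min(e,key=np.linalg.norm)
    print("face",[np.round(x,1) for x in rc],"centre",P.mean(0).round(4),"axis",round(np.degrees(np.arctan2(L[1],L[0]))%180,2),"size",np.linalg.norm(L).round(4),np.linalg.norm(S).round(4))
    return m
E
python3 -c "
from h import *
o=bot.observe();c=bot.capture('wrist')
for p in ((325,160),(300,195),(313,145),(330,205)):print(p,c['img'][p[1],p[0]])
tinw(c,o,(282,345,150,222),.095)
go(.437,.2995,.046,-70.8)"
```

```text
(325, 160) [108 108 107]
(300, 195) [103 103 104]
(313, 145) [79 74 68]
(330, 205) [130 130 131]
cap px 312.8 184.8 world [0.4337 0.3002 0.105 ]
face [array([313., 182.]), array([64., 46.]), np.float64(90.0)] centre [0.434  0.2996] axis 110.31 size 0.0642 0.0435
row [1.400e+00 1.928e+02 1.000e-01] 0.002 tilt 0.01 a -70.69 t 1.45 tcp [0.4364 0.3009 0.2388] gap 0.0884 F [ 0.8 -0.   0.2]
```

```bash
python3 -c "
from h import *
go(.434,.300,.046,-69.9)"
```

```text
row [ -0.  192.8  -2.5] -0.014 tilt 0.01 a -70.69 t 1.45 tcp [0.4364 0.3009 0.2388] gap 0.0884 F [ 0.8 -0.   0.2]
```

```bash
python3 -m creep '[[[0,40,-2.5,-0.014],[0,90,-2.5,-0.014],[0,140,-2.5,-0.014],[0,175,-2.5,-0.014],[0,190,-2.5,-0.014],[0,193,-2.5,-0.014]]]' 0 && python3 -m creep '[[[0,0,0,0],[0,0,0,0],[0,0,0,0],[0,0,0,0],[0,0,0,0],[0,0,0,0]]]' 1
python3 -c "
from h import *
go(.434,.300,.25,-69.9)"
```

```text
t: 2.2
tcp_pos: [0.434, 0.3004, 0.0458]
orientation: [0.58, -0.405, 0.405, -0.58]
force: [0.0, -0.2, 0.5]
finger_gap: 0.0883
t: 2.95
tcp_pos: [0.4338, 0.3003, 0.0459]
orientation: [0.58, -0.405, 0.405, -0.58]
force: [-3.3, -1.0, 3.3]
finger_gap: 0.0437
row [ 4.000e-01 -2.041e+02 -1.000e-01] 0.001 tilt 0.03 a -69.84 t 2.95 tcp [0.4338 0.3003 0.0459] gap 0.0437 F [-3.3 -1.   3.3]
```

```bash
python3 -m creep '[[[0,-30,0,0],[0,-80,0,0],[0,-130,0,0],[0,-180,0,0],[0,-204,0,0]]]' 
python3 -c "
from h import *
go(.603,-.08,.25,-90.8)"
```

```text
t: 3.58
tcp_pos: [0.4341, 0.3005, 0.2521]
orientation: [-0.579, 0.404, -0.405, 0.58]
force: [0.0, -0.1, -5.4]
finger_gap: 0.0437
row [415.4   2.2  27.4] 0.366 tilt 0.13 a -69.84 t 3.58 tcp [0.4341 0.3005 0.2521] gap 0.0437 F [ 0.  -0.1 -5.4]
```

```bash
python3 -m creep '[[[30,0,2,0],[80,0,5,0.1],[135,0,9,0.2],[190,0,13,0.3],[245,0,16,0.366],[300,0,20,0.366],[355,0,24,0.366],[400,0,27,0.366]]]' && python3 -m creep '[[[10,0,0,0],[15,0,0,0],[15,0,0,0]]]'
python3 -c "
from h import *
shot('w2')
go(.603,-.08,.25,-90.8)"
```

```text
t: 4.58
tcp_pos: [0.5977, -0.0678, 0.2512]
orientation: [-0.496, 0.504, -0.504, 0.497]
force: [-0.2, 0.0, -3.6]
finger_gap: 0.0434
t: 4.95
tcp_pos: [0.5971, -0.082, 0.2511]
orientation: [-0.496, 0.504, -0.503, 0.497]
force: [0.5, 0.2, -4.0]
finger_gap: 0.044
row [-1.8  1.3  5.8] -0.0 tilt 0.09 a -90.81 t 5.0 tcp [ 0.5972 -0.0817  0.2513] gap 0.0441 F [-1.1  0.4 -3.4]
```

View pics/w2.png

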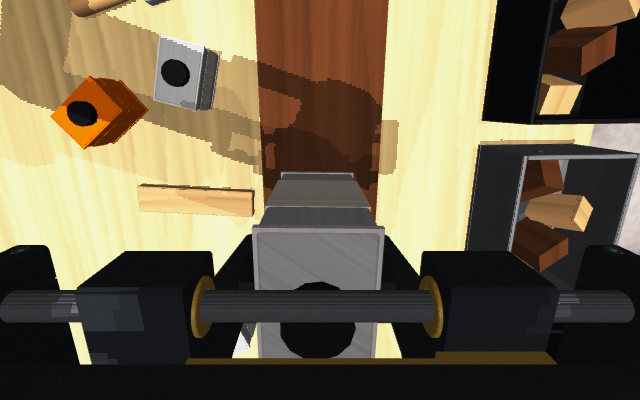

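Run:
```python
from h import *
c,o=shot('w2b');im=c["img"].astype(int);r,g,b=im[...,0],im[...,1],im[...,2]
m=(r<150)&(r-b>15)&(g<0.72*r)
E={'l':[],'r':[]}
for v in range(5,75,5):
    xs=np.where(m[v,225:420])[0]+225
    E['l'].append(plane(c,xs.min()-.5,v,.06,o)[:2]);E['r'].append(plane(c,xs.max()+.5,v,.06,o)[:2])
    if v%20==5: print(v,xs.min(),xs.max(),E['l'][-1].round(4),E['r'][-1].round(4))
for k in E:
    P=np.array(E[k]);vx,vy,x,y=cv2.fitLine(P.astype(np.float32),cv2.DIST_HUBER,0,.01,.01).ravel()
    print(k,np.degrees(np.arctan2(vy,vx))%180, "x at y=.1",x+vx/vy*(.1-y),"x at y=-.12",x+vx/vy*(-.12-y))
```

```text
5 255 387 [0.5404 0.0856] [0.6697 0.0838]
25 256 386 [0.5401 0.0682] [0.6696 0.0663]
45 257 384 [0.5399 0.0501] [0.6685 0.0483]
65 257 383 [0.5386 0.0315] [0.6683 0.0297]
l 88.689255 x at y=.1 0.5406928 x at y=-.12 0.5356591
r 88.88318 x at y=.1 0.669981 x at y=-.12 0.6656922
```

Run:
```python
from h import *
o=bot.observe()
T=bot.capture("top");im=T["img"].astype(int);mx=im.max(2)
print(mx[156:168:3,374:392]); print(im[161,374:392,2])
print([plane(T,u,161,.13)[:2].round(4).tolist() for u in(378.5,379.5,384.5,385.5,386.5)])
go(.6007,-.156,.25,-91);go(.6007,-.156,.107,-91)
```

```text
[[159 143  57  60  47  60 139 159 139 160 160 114  88  90  86  89 126 161]
 [159  82  57  51  46  59 137 162 158 159 157 119  82  84  83  89 110 167]
 [ 80  85  52  49  47  54 105 163 161 160 159 136  78  84  82  81 110 165]
 [ 80  79  52  52  50  53 104 165 155 157 159 138  74  76  81  82  98 167]]
[ 52  30  19  13  25  29  66  97  93  86  93  94  22  35  30  34  61 123]
[[0.5997, -0.1888], [0.5996, -0.1922], [0.5991, -0.2092], [0.599, -0.2126], [0.5989, -0.216]]
row [74.2  1.3  4.4] 0.004 tilt 0.09 a -90.8 t 5.1 tcp [ 0.5973 -0.0817  0.2514] gap 0.0436 F [ 0.4  0.5 -4.4]
row [ 74.4 144.3   4.3] 0.004 tilt 0.09 a -90.8 t 5.1 tcp [ 0.5973 -0.0817  0.2514] gap 0.0436 F [ 0.4  0.5 -4.4]
```

```bash
python3 -m creep '[[[30,0,4,0.004],[60,0,4.4,0.004],[75,20,4.4,0.004],[75,60,4.4,0.004],[75,100,4.4,0.004],[75,125,4.4,0.004],[75,135,4.4,0.004],[75,138,4.4,0.004]]]'
python3 -c "
from h import *
shot('s3','scene')
go(.6007,-.157,.107,-91)"
```

```text
t: 6.1
tcp_pos: [0.6011, -0.1563, 0.1137]
orientation: [0.495, -0.504, 0.504, -0.496]
force: [0.5, -1.3, -3.3]
finger_gap: 0.0437
row [ 0.6  6.8 -0.4] -0.0 tilt 0.11 a -91.0 t 6.15 tcp [ 0.6011 -0.1564  0.1138] gap 0.0438 F [-0.5 -0.4 -4.4]
```

```bash
python3 -c "
import cv2
s=cv2.imread('pics/s3.png');cv2.imwrite('pics/s3z.png',cv2.resize(s[120:260,200:400],None,fx=4,fy=4,interpolation=cv2.INTER_CUBIC))"
```

```text
(no output)
```

View pics/s3z.png

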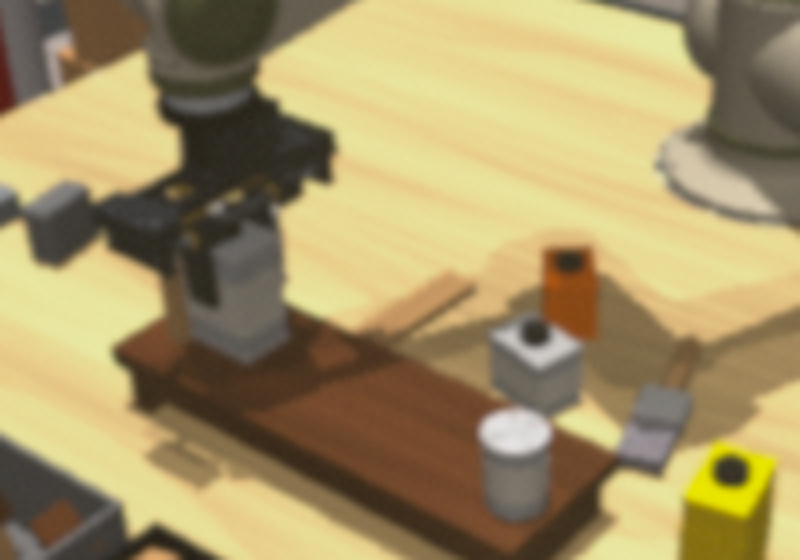

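The crop shows the tall tin just above the board, close beside the bookend (crop px 180,330). Next I lower it and release.

```bash
python3 -m creep '[[[0,3,0,0],[0,6,0,0],[0,7,0,0],[0,7.5,0,0]]]'
```

```text
t: 6.65
tcp_pos: [0.6012, -0.1565, 0.1063]
orientation: [0.495, -0.504, 0.505, -0.496]
force: [0.6, 0.0, -3.4]
finger_gap: 0.0438
```

```bash
python3 -m creep '[[[0,1,0,0],[0,2,0,0]]]'; python3 -m creep '[[[0,0,0,0],[0,0,0,0],[0,0,0,0],[0,0,0,0]]]' 0;python3 -m creep '[[[0,-20,0,0],[0,-70,0,0],[0,-130,0,0],[0,-150,0,0],[0,-150,0,0]]]' 0
python3 -c "
from h import *
shot('w4');shot('t4','top')
go(.601,-.157,.25,-91);go(.4787,-.2831,.25,-69)"
```

```text
t: 6.9
tcp_pos: [0.6012, -0.1564, 0.1059]
orientation: [0.495, -0.504, 0.505, -0.496]
force: [-5.5, 2.3, 13.3]
finger_gap: 0.0439
t: 7.4
tcp_pos: [0.6012, -0.1565, 0.1058]
orientation: [0.495, -0.504, 0.505, -0.496]
force: [0.1, -0.1, 0.5]
finger_gap: 0.0819
t: 8.02
tcp_pos: [0.6012, -0.1566, 0.257]
orientation: [0.495, -0.503, 0.506, -0.497]
force: [-0.2, -0.2, -0.6]
finger_gap: 0.0879
row [0.6 4.3 0.5] 0.0 tilt 0.08 a -91.0 t 8.12 tcp [ 0.6005 -0.1564  0.2543] gap 0.0879 F [-0.1  0.1 -0.2]
row [ 128.8    4.1 -119.5] -0.384 tilt 0.08 a -91.0 t 8.12 tcp [ 0.6005 -0.1564  0.2543] gap 0.0879 F [-0.1  0.1 -0.2]
```

View pics/w4.png

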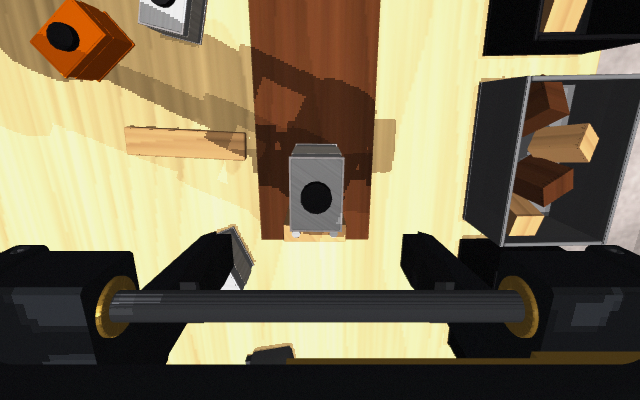

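```bash
python3 -m creep '[[[30,4,-28,-0.1],[65,4,-60,-0.2],[100,4,-92,-0.3],[128,4,-119,-0.384],[129,4,-120,-0.384],[129,4,-120,-0.384]]]' 0.15
python3 -c "
from h import *
c,o=shot('w5')
go(.4787,-.2831,.25,-69)"
```

```text
t: 8.88
tcp_pos: [0.4785, -0.2827, 0.2491]
orientation: [-0.582, 0.401, -0.4, 0.583]
force: [-0.1, -0.1, 0.2]
finger_gap: 0.0749
row [ 0.6 -0.6 -0.3] 0.0 tilt 0.13 a -69.0 t 8.93 tcp [ 0.4787 -0.2825  0.2494] gap 0.0747 F [-1.4  0.5 -0.2]
```

View pics/w5.png

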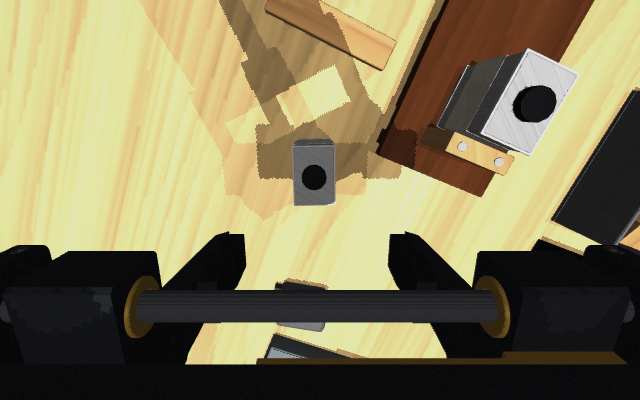

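```bash
python3 -c "
from h import *
o=bot.observe();c=bot.capture('wrist')
tinw(c,o,(280,350,146,212),.075)
tinw(c,o,(470,585,40,158),.155)
go(.4787,-.2831,.033,-69)"
```

```text
cap px 313.5 177.2 world [ 0.4763 -0.2824  0.085 ]
face [array([313., 175.]), array([58., 42.]), np.float64(90.0)] centre [ 0.476  -0.2833] axis 111.88 size 0.0634 0.0437
cap px 533.2 103.1 world [ 0.5994 -0.1573  0.165 ]
face [array([521.8, 102.1]), array([ 73.8, 103.4]), np.float64(28.2)] centre [ 0.5977 -0.1586] axis 88.56 size 0.0691 0.057
row [  1.  216.5  -0.6] 0.001 tilt 0.11 a -68.96 t 8.97 tcp [ 0.4789 -0.2824  0.2495] gap 0.0745 F [ 0.3  0.9 -0.1]
```

```bash
python3 -c "
from h import *
go(.4762,-.2827,.033,-68.5)"
python3 -m creep '[[[0,40,-2.7,-0.008],[0,95,-2.7,-0.008],[0,150,-2.7,-0.008],[0,195,-2.7,-0.008],[0,212,-2.7,-0.008],[0,216,-2.7,-0.008],[0,216,-2.7,-0.008]]]' 0.15 && python3 -m creep '[[[0,0,0,0],[0,0,0,0],[0,0,0,0],[0,0,0,0],[0,0,0,0]]]' 1 && python3 -m creep '[[[0,-25,0,0],[0,-75,0,0],[0,-130,0,0],[0,-185,0,0],[0,-215,0,0],[0,-217,0,0]]]'
python3 -c "
from h import *
go(.602,-.0875,.25,-91)"
```

```text
row [ -0.3 216.5  -2.8] -0.008 tilt 0.11 a -68.96 t 8.97 tcp [ 0.4789 -0.2824  0.2495] gap 0.0745 F [ 0.3  0.9 -0.1]
t: 9.85
tcp_pos: [0.477, -0.2827, 0.0339]
orientation: [-0.584, 0.398, -0.398, 0.585]
force: [0.7, -0.1, 0.3]
finger_gap: 0.0748
t: 10.48
tcp_pos: [0.4768, -0.2828, 0.0343]
orientation: [-0.584, 0.398, -0.398, 0.585]
force: [-4.0, 0.5, 5.6]
finger_gap: 0.0438
t: 11.22
tcp_pos: [0.4771, -0.2832, 0.2522]
orientation: [-0.584, 0.397, -0.399, 0.585]
force: [-0.2, -0.4, -3.8]
finger_gap: 0.0437
row [-136.2    2.5  188.1] 0.393 tilt 0.17 a -68.45 t 11.22 tcp [ 0.4771 -0.2832  0.2522] gap 0.0437 F [-0.2 -0.4 -3.8]
```

```bash
python3 -m creep '[[[-20,0,28,0.05],[-50,2,68,0.12],[-80,2,110,0.2],[-110,2,152,0.3],[-136,2,187,0.393],[-136,2,187,0.393],[-136,2,187,0.393]]]'
python3 -c "
from h import *
go(.6014,-.087,.0955,-91)"
```

```text
t: 12.1
tcp_pos: [0.6006, -0.0882, 0.2484]
orientation: [-0.496, 0.504, -0.504, 0.496]
force: [-0.8, 0.6, -3.6]
finger_gap: 0.0437
row [ -1.1 152.9   0.8] 0.001 tilt 0.03 a -90.94 t 12.1 tcp [ 0.6006 -0.0882  0.2484] gap 0.0437 F [-0.8  0.6 -3.6]
```

```bash
python3 -m creep '[[[-1,30,0.8,0],[-1,75,0.8,0],[-1,115,0.8,0],[-1,138,0.8,0],[-1,148,0.8,0],[-1,152,0.8,0],[-1,153,0.8,0],[-1,154,0.8,0]]]'
python3 -c "
from h import *
go(.6014,-.087,.0943,-91)"
```

```text
t: 13.1
tcp_pos: [0.6017, -0.0873, 0.0952]
orientation: [0.496, -0.504, 0.504, -0.496]
force: [0.9, 0.9, -3.4]
finger_gap: 0.0437
row [-0.3  0.9 -0.3] 0.001 tilt 0.06 a -90.94 t 13.1 tcp [ 0.6017 -0.0873  0.0952] gap 0.0437 F [ 0.9  0.9 -3.4]
```

```bash
python3 -m creep '[[[0,1,0,0],[0,2,0,0]]]'; python3 -m creep '[[[0,0,0,0],[0,0,0,0],[0,0,0,0],[0,0,0,0]]]' 0;python3 -m creep '[[[0,-20,0,0],[0,-70,0,0],[0,-120,0,0],[0,-160,0,0],[0,-160,0,0]]]' 0
python3 -c "
from h import *
shot('w6');shot('t6','top')
go(.458,.0252,.25,-105.5)"
```

```text
t: 13.35
tcp_pos: [0.6019, -0.0874, 0.0942]
orientation: [0.496, -0.503, 0.505, -0.496]
force: [-3.5, 0.3, 9.4]
finger_gap: 0.0437
t: 13.85
tcp_pos: [0.602, -0.0873, 0.0942]
orientation: [0.496, -0.503, 0.505, -0.496]
force: [-1.1, 0.6, 0.2]
finger_gap: 0.0817
t: 14.48
tcp_pos: [0.6024, -0.0875, 0.2574]
orientation: [0.495, -0.501, 0.507, -0.497]
force: [0.5, -0.4, -0.4]
finger_gap: 0.0884
row [-110.1    3.3 -145.2] 0.254 tilt 0.09 a -90.93 t 14.57 tcp [ 0.6013 -0.0872  0.2536] gap 0.0882 F [-0.3  0.5 -1.1]
```

View pics/w6.png

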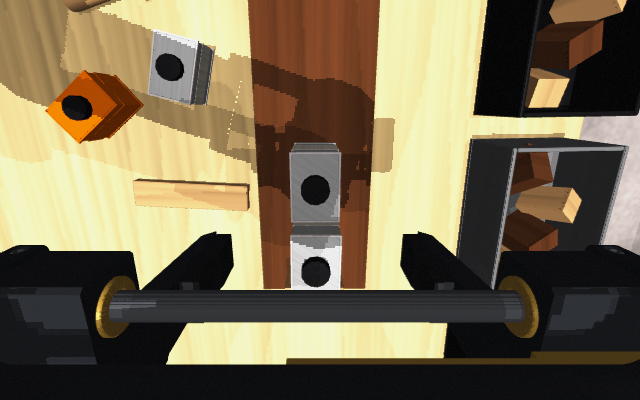

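Mid tin (cap px 315,190) and tall tin (cap px 316,271) stand upright in line on the board, close together. Next is the short tin.

```bash
python3 -m creep '[[[-28,0,-36,0.06],[-56,3,-73,0.13],[-84,3,-110,0.2],[-110,3,-145,0.254],[-110,3,-145,0.254],[-110,3,-145,0.254]]]' 0.15
python3 -c "
from h import *
c,o=shot('w7')
go(.458,.0252,.25,-105.7)"
```

```text
t: 15.32
tcp_pos: [0.4586, 0.0248, 0.2496]
orientation: [0.428, -0.562, 0.563, -0.428]
force: [-0.4, -1.0, -1.0]
finger_gap: 0.0749
row [-0.4 -0.4 -0.9] 0.004 tilt 0.04 a -105.48 t 15.38 tcp [0.4588 0.0246 0.2496] gap 0.0747 F [0.9 0.6 0.1]
```

View pics/w7.png

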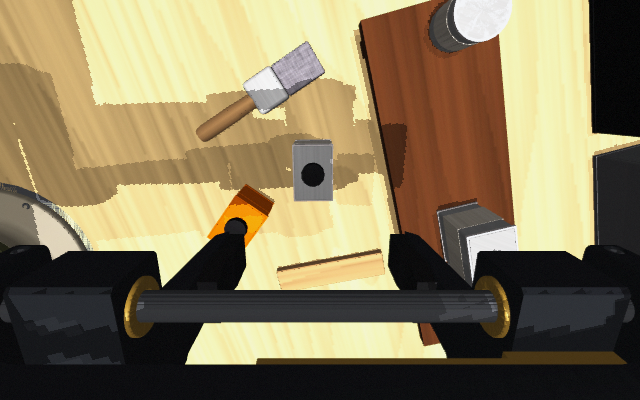

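```bash
python3 -c "
from h import *
o=bot.observe();c=bot.capture('wrist')
tinw(c,o,(280,350,146,208),.055)
go(.4565,.0252,.02,-105.5)"
```

```text
cap px 312.0 174.2 world [0.455  0.0256 0.065 ]
face [array([311.5, 173. ]), array([54., 39.]), np.float64(90.0)] centre [0.4539 0.0242] axis 75.24 size 0.0625 0.0432
row [-1.000e-01  2.297e+02 -2.600e+00] -0.0 tilt 0.04 a -105.51 t 15.43 tcp [0.4589 0.0245 0.2497] gap 0.0748 F [ 0.5 -0.5 -0.4]
```

```bash
python3 -m creep '[[[0,45,-3.5,0],[0,100,-3.5,0],[0,155,-3.5,0],[0,205,-3.5,0],[0,224,-3.5,0],[0,229,-3.5,0],[0,229,-3.5,0]]]' 0.15 && python3 -m creep '[[[0,0,0,0],[0,0,0,0],[0,0,0,0],[0,0,0,0],[0,0,0,0]]]' 1 && python3 -m creep '[[[0,-25,0,0],[0,-75,0,0],[0,-130,0,0],[0,-185,0,0],[0,-225,0,0],[0,-229,0,0]]]'
python3 -c "
from h import *
go(.6026,-.017,.25,-91)"
```

```text
t: 16.3
tcp_pos: [0.4562, 0.025, 0.0208]
orientation: [0.428, -0.563, 0.563, -0.428]
force: [-0.5, 0.2, 0.2]
finger_gap: 0.0749
t: 16.92
tcp_pos: [0.456, 0.0251, 0.0211]
orientation: [0.428, -0.563, 0.563, -0.428]
force: [-1.3, 0.8, 5.4]
finger_gap: 0.0437
t: 17.68
tcp_pos: [0.4565, 0.0251, 0.252]
orientation: [0.427, -0.561, 0.565, -0.429]
force: [-0.8, -0.2, -1.5]
finger_gap: 0.0436
row [  1.5   2.9 152. ] -0.253 tilt 0.33 a -105.52 t 17.68 tcp [0.4565 0.0251 0.252 ] gap 0.0436 F [-0.8 -0.2 -1.5]
```

```bash
python3 -m creep '[[[0,1,30,-0.05],[1,3,75,-0.12],[1,3,115,-0.2],[1,3,145,-0.253],[1,3,152,-0.253],[1,3,152,-0.253]]]'
python3 -c "
from h import *
go(.6026,-.017,.082,-91)"
```

```text
t: 18.42
tcp_pos: [0.6021, -0.0163, 0.2486]
orientation: [0.495, -0.504, 0.506, -0.496]
force: [0.1, 0.3, -1.5]
finger_gap: 0.0439
row [  0.5 166.6  -0. ] -0.001 tilt 0.19 a -91.07 t 18.43 tcp [ 0.6021 -0.0163  0.2486] gap 0.0439 F [ 0.1  0.3 -1.5]
```

```bash
python3 -m creep '[[[1,30,0,0],[1,80,0,0],[1,125,0,0],[1,150,0,0],[1,161,0,0],[1,165,0,0],[1,167,0,0],[1,167,0,0]]]'
python3 -c "
from h import *
go(.6026,-.017,.0811,-91)"
```

```text
t: 19.42
tcp_pos: [0.6028, -0.0175, 0.0823]
orientation: [0.494, -0.503, 0.506, -0.496]
force: [0.2, -0.6, -1.4]
finger_gap: 0.0436
row [-0.5  1.2 -0.3] -0.001 tilt 0.26 a -91.07 t 19.43 tcp [ 0.6028 -0.0175  0.0823] gap 0.0436 F [ 0.2 -0.6 -1.4]
```

```bash
python3 -m creep '[[[0,1,0,0],[0,2,0,0]]]'; python3 -m creep '[[[0,0,0,0],[0,0,0,0],[0,0,0,0],[0,0,0,0]]]' 0;python3 -m creep '[[[0,-20,0,0],[0,-70,0,0],[0,-120,0,0],[0,-175,0,0],[0,-230,0,0],[0,-230,0,0]]]' 0
python3 -c "
from h import *
c,o=shot('w8');shot('s8','scene')
s=cv2.imread('pics/s8.png');cv2.imwrite('pics/s8z.png',cv2.resize(s[140:280,200:440],None,fx=3.3,fy=3.3,interpolation=cv2.INTER_CUBIC))
go(.6026,-.017,.3,-91)"
```

```text
t: 19.68
tcp_pos: [0.6031, -0.0176, 0.0811]
orientation: [0.494, -0.503, 0.506, -0.496]
force: [-1.9, 0.5, 9.1]
finger_gap: 0.0439
t: 20.18
tcp_pos: [0.6031, -0.0176, 0.0811]
orientation: [0.494, -0.503, 0.506, -0.496]
force: [0.6, 0.2, 0.7]
finger_gap: 0.0818
t: 20.92
tcp_pos: [0.6027, -0.0174, 0.3155]
orientation: [0.493, -0.5, 0.509, -0.498]
force: [0.5, 0.2, -0.9]
finger_gap: 0.0883
row [-0.3 10.6  0.8] -0.001 tilt 0.3 a -91.07 t 21.02 tcp [ 0.6017 -0.0172  0.3106] gap 0.0878 F [ 0.6 -0.2 -1.1]
```

View pics/w8.png

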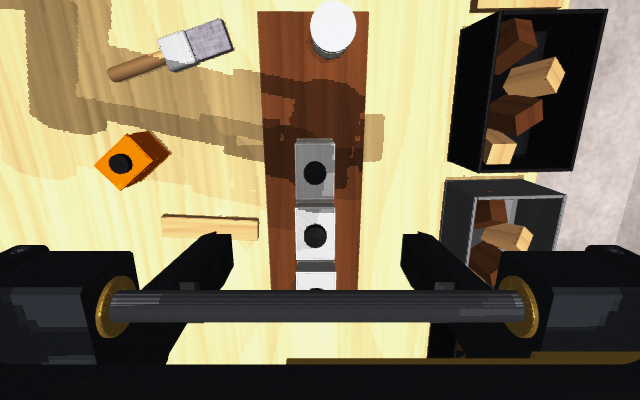

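View pics/s8z.png

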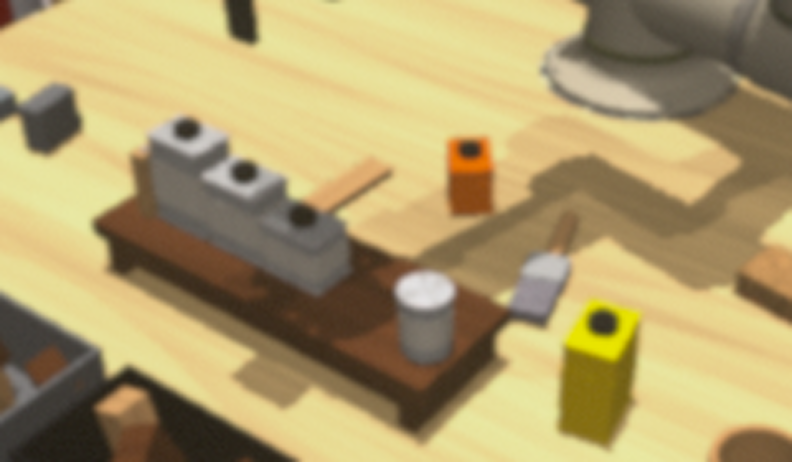

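Both pictures show the row standing upright. In the wrist view the caps are at px (315,173), (315,236) and (316,290). I'll measure positions numerically before handing in.

Run:
```python
from h import *
c=bot.capture("wrist");o=bot.observe()
tinw(c,o,(290,340,148,202),.115);tinw(c,o,(290,340,208,262),.135)
S=bot.capture("scene");im=S["img"].max(2)
for n,(u,v),z in(("tall",(200+186/3.3,140+128/3.3),.165),("mid",(200+243/3.3,140+171/3.3),.145),("short",(200+302/3.3,140+215/3.3),.125)): print(n,plane(S,u,v,z))
img=c["img"].astype(int);r,g,b=img[...,0],img[...,1],img[...,2];m=(r<150)&(r-b>15)&(g<.72*r)
for v in (90,110,200,220):
    xs=np.where(m[v,245:385])[0]+245;A=plane(c,xs.min()-.5,v,.06,o);B=plane(c,xs.max()+.5,v,.06,o);print(((A+B)/2)[:2].round(4),(B-A)[0].round(4))
```

```text
cap px 317.0 174.0 world [ 0.6036 -0.0175  0.125 ]
face [array([317. , 174.5]), array([53., 40.]), np.float64(90.0)] centre [ 0.6035 -0.021 ] axis 89.97 size 0.0616 0.0444
cap px 317.2 237.7 world [ 0.6024 -0.0848  0.145 ]
face [array([317. , 234.5]), array([53., 40.]), np.float64(90.0)] centre [ 0.6022 -0.0862] axis 89.97 size 0.065 0.0442
tall [ 0.60807605 -0.14948559  0.165     ]
mid [ 0.6093652 -0.0803389  0.145    ]
short [ 0.6098626  -0.01251795  0.125     ]
[0.6038 0.0732] 0.1296
[0.6033 0.0497] 0.1294
[ 0.6016 -0.0675] 0.1283
[ 0.5839 -0.0959] 0.1624
```

```bash
python3 -c "
from h import *
print(bot.observe()['t'],bot.observe()['force']);print(bot.job_done())"
```

```text
21.125 [-0.0045234  -0.53121606  0.35489459]
the job is handed in; nothing more can be done
None
```

The three grey steel tins are on the shelf in one row, tall next to the bookend, then mid, then short. I handed the job in at about 21 s with the gripper clear of everything.

- **Spacing:** the tin centres are about 70 mm apart (gaps of about 6 mm). The tall tin sits about 46 mm from the bookend's centre, a gap of about 5–6 mm.
- **Alignment:** the wrist camera puts the mid and short tins within about 2 mm of the shelf's middle line. The tall tin, mostly hidden in the last wrist picture, was within about 2 mm when measured after placing. The rows line up with the shelf to about 1–2°.
- **Upright and undisturbed:** the last pictures show all three tins standing, with the yellow and orange look-alikes, brush, offcut and round can apparently where they were. I judged that by eye and did not measure it.
- **One disagreement:** rough hand-read cap positions in the scene camera came out 6–8 mm further back and 4–8 mm nearer the left end than the wrist values. The shift is nearly the same for all three, so spacing still comes out at 68–69 mm. I took it as an error in my pixel reading and relied on the wrist camera and the arm's release positions, which agreed with each other.

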